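# Latch the camera carriage to its test port

## Task

Slide the black camera carriage along its rails fully home against the port wall, then, with the red lever still standing up, lower the raised claw by its yellow bar until its lip is hooked behind the steel keeper on the carriage. Then swing the red lever over and all the way down so that the latch holds the carriage tight, and let go; leave the other things on the bench where they are.

Things in the scene. Friction and masses are not known exactly. Their poses are not given: they have to be found in the camera images.
- dock: Aluminium bed 310 x 130 x 12 mm fixed to a 2 mm blue mat on the bench. Its frame: origin on the mat surface (underside of the bed) below the middle of the port wall's face; x is the direction in which the carriage goes home and in which the closed lever points, z up. In this frame: the bed runs from x -215 to 95 mm; port wall x 0 to 14, 58 mm high, 120 mm wide; rails 26 mm high at y +-60 mm; latch tower and lever beyond the wall. The whole latch works in the plane y = 0
- carriage (a joint): Slide of the black camera carriage (110 mm long in dock x, 106 mm wide, flat top 52 mm above the mat, 0.5 to 1 kg, about 2 N to slide): metres short of home; 0 = its front against the port wall, grows away from the wall (towards dock -x), stop at 0.1
- push_face (a point): Middle of the carriage's upright rear face (the -x end in the dock frame), 32 mm above the mat; the face below the top plate is free to be pushed by closed fingers; nothing stands behind it
- keeper (a point): Steel keeper, an upright block on the carriage 10 mm (dock x) x 50 mm (dock y) x 30 mm high: middle of the top edge of its rear face (the face away from the port, dock -x), 82 mm above the mat. The claw's lip must come down behind this face
- lever (a joint): Hinge of the red-handled lever about dock -y: 0 = fully down, over centre, handle pointing along dock +x (rising 4 degrees); grows as it is raised, about 1.5 = upright, stop at 2.0 leaning towards the carriage. Stiff: it stays where it is left (0.25 N m), and takes 3 to 6 N at the handle to swing over centre; once over, the spring keeps it down
- lever_pivot (a point): Lever's hinge axis (along dock y), 66 mm above the mat and 40 mm beyond the port face
- lever_grip (a point): Point on the centre line of the red handle, 100 mm from the hinge axis; the handle is 22 mm wide (dock y), 14 mm thick and ends 22 mm beyond this point
- claw (a joint): Hinge of the claw on the lever: 0 = lying as when latched; the claw's angle above level, on the carriage side, is this value minus the lever's value. It rides on the lever and turns with it; above about 54 degrees it stays by friction, lower it falls under its own weight; the stop at 2.75 keeps it short of the handle
- claw_pivot (a point): Claw's hinge axis (along dock y), carried by the lever 28 mm from the lever's axis
- claw_bar (a point): Middle of the yellow grip bar at the claw's free end, 12 mm in diameter, 72 mm long along dock y, about 169 mm from the claw pivot; the middle 50 mm are free on all sides with 25 mm to the lip. When the claw lies on the keeper with the lever at its start, the bar is about 68 to 77 mm above the mat (87 mm when latched)
- claw_lip (a point): Middle of the lower inner edge (towards the claw pivot) of the claw's lip, a 6 mm thick, 66 mm wide plate across the claw that reaches 14 mm below the claw's arm. Hooked: behind the keeper (dock -x of it) and below the keeper's top. With the lever at its start and the carriage home it comes to rest 7 to 16 mm behind the keeper; swinging the lever down pulls it tight. The lip gives up to 6 mm along the claw on a stiff spring
- clip_a: White C-shaped plastic clip 80 mm across, 12 mm high, lying beside the dock; leave alone
- clip_b: Second white C-shaped clip like it, on the other side of the dock; leave alone
- lens_barrel: Black lens barrel, 52 mm in diameter, 50 mm tall, standing; origin under its centre; leave alone
- screwdriver: Screwdriver lying on the mat; leave alone
- shim: Brass plate 80 x 50 x 6 mm, lying; leave alone
- cover_plate: Dark steel plate 120 x 80 x 8 mm, lying; leave alone
- wash_bottle: White bottle with blue cap, 60 mm in diameter, 160 mm tall; origin under its centre; leave standing

How it is judged:
By the outcome, as a careful person would: the job done as asked, in the order asked, and still so for the second after the job is handed in, with the robot touching nothing.
It also fails if it takes over 72 s, if anything falls off the work surface, if the arm or the gripper's body presses on something with over 40 N, if the wrist force passes 120 N, or if a joint passes its speed limit or range.

## Robot

A 7-joint arm with a two-finger parallel gripper is mounted at the origin on the work surface. World frame = base frame: x ahead of the robot, y to its left, z up, the work surface at z = 0. Lengths are in m, angles in rad, forces in N, time in s.
With the tool pointing down it reaches from about 0.425 to 0.875 m from the base axis. Payload 4.7 kg.
Tool frame: the origin (TCP) lies on the centre line of the jaws, within the pads' length; the fingertips stand 8 mm ahead of it and the grasp point (between the pads) lies 11 mm behind it; z points along the fingers, y is the direction in which the jaws open and shut (so a half turn about z gives the same grasp; the last joint's range is limited). The gripper opens to 87 mm and grips with 3 to 60 N. Pads are 19 mm wide; open, the fingers measure 117 mm over their backs; the gripper's body (75 mm by 190 mm) begins 51 mm behind the grasp point.
Start: joints at [1.224, 0.321, -0.07, 1.45, 0.023, 1.371, -0.057], TCP at [0.229, -0.608, 0.231] pointing down, gripper open.
Joint ranges: [-2.86, 2.86], [-0.3, 2.09], [-1.38, 1.24], [0.06, 2.45], [-1.56, 4.7], [0.09, 2.05], [-2.69, 2.69]. Speed limits (rad/s): [2.57, 2.57, 3.14, 3.14, 3.14, 3.14, 3.14].

## Interface

Orientations are given as a rotation vector (axis times angle).
In Python, from bench import ctrl, cams, workorder gives the robot as it stands. The module is installed in compiled form; this text tells all that it offers.
- The arm moves only by the tool carry_out, never from a script. Its argument "rows" is a list of rows, each an object with "offset": the shift along the tool's x, y, z in m, a list of three; "rot": the turn, a rotation vector about the tool's x, y, z in degrees, a list of three; "gripper": the opening, from 0 (shut) to 1 (fully open). In form: [{"offset": [dx, dy, dz], "rot": [rx, ry, rz], "gripper": gripper}, ...]. A call has 1 to 10 rows; each row shifts and turns the commanded pose from where the row before left it, along the tool's axes as they then stand; what a row does not reach is not made up. A row lasts 1/8 s, in which the tool goes at most 62.5 mm and 10.7 degrees, less where a joint would pass 70% of its speed; a pose out of reach is approached as far as the arm can. A call is refused whole if a number of a shift passes 0.0625 or a number of a turn 10.7, either way. A call with a gripper value outside its range is refused whole. The fingers move at their own pace and stop on an object; "grip_force" is the grip in N (left out, the last holds). Time passes only in rows, so rows that do not move let the fingers close. It gives the time, the measured TCP pose, the force and the opening at its end, in the units of the state.
- ctrl.get_state(): the state, without advancing time (a new reading comes with each control period).
- cams.get_image(name): name is "scene" or "top" or "wrist"; returns a dict with "img" (480x640x3 uint8, red, green, blue), "vfov" (degrees; the focal length in pixels is half the picture's height over the tangent of half this angle, whatever the lens; pixels are square), "cx", "cy" (the principal point, pixels), "R" (3x3) and "t" (3): a world point X has camera coordinates R X + t. Camera axes: x right, y down, z forward; pixel columns grow to the right and rows downward; lengths in m; the calibration is good to about 2 mm. A picture is of the moment at which its call begins. There is no depth.
- workorder.close_job(): hands the job in, once; it reports no verdict.
The state is a dict: "time": time; "joint_positions": joint angles; "qd": joint speeds; "joint_torque": joint torques, N m; "position": TCP position; "tool_rot": TCP orientation; "ft_force": force on the tool from outside, world axes, zero at the start; "torque": the same for the moment, N m; "grip_width": opening from 0.0 (shut) to 1.0 (fully open).
Only numpy, scipy, OpenCV 4.12 (cv2) and the standard library are available. Lean on these libraries where they do the work, as an engineer would, in place of code of your own. Each camera call takes 0.05 s, during which the arm holds its last target.

## Working session

There is one attempt and no reset: what is moved stays moved. The work goes in short steps, Python scripts to look and compute and a tool call to move; the robot and the scene stay as the last step left them, time stands still between calls to the robot, and variables do not carry over. Pictures are saved under pics/ and viewed, and the job is handed in when it is done.

Besides the shell and the picture viewer there is one more tool, called after ">>>" as name(argument=value, ...), one argument or row to a line, values as JSON. carry_out: Moves the arm, as the interface text tells. Its arguments: {"type":"object","properties":{"rows":{"type":"array"},"grip_force":{"type":"number"}},"required":["rows"]}

```bash
mkdir -p pics; cat > h.py <<'E'
import numpy as np,cv2
from bench import ctrl,cams,workorder
from scipy.spatial.transform import Rotation as Rn
def snap(n,f):
    d=cams.get_image(n); cv2.imwrite(f'pics/{f}.png',cv2.cvtColor(d['img'],cv2.COLOR_RGB2BGR)); return d
def K(d):
    f=240/np.tan(np.radians(d['vfov'])/2); return f
def ray(d,u,v):
    f=K(d); R=np.array(d['R']);t=np.array(d['t'])
    r=R.T@np.array([(u-d['cx'])/f,(v-d['cy'])/f,1]); return -R.T@t,r/np.linalg.norm(r)
def onz(d,u,v,z):
    o,r=ray(d,u,v); return o+r*(z-o[2])/r[2]
def proj(d,X):
    c=np.array(d['R'])@np.array(X)+np.array(d['t']); f=K(d); return np.array([d['cx']+f*c[0]/c[2],d['cy']+f*c[1]/c[2]])
def tri(l):
    A=np.zeros((3,3));b=np.zeros(3)
    for o,r in l:
        P=np.eye(3)-np.outer(r,r);A+=P;b+=P@o
    return np.linalg.solve(A,b)
E
python3 - <<'E'
from h import *
for n in ['scene','top','wrist']:
    d=snap(n,n+'0'); print(n,d['vfov'],d['cx'],d['cy'],np.round(d['R'],4).tolist(),np.round(d['t'],4))
s=ctrl.get_state();print(s)
E
```

```text
scene 49.770110758620355 322.132806035349 240.5487700830193 [[0.5745, 0.8185, 0.0031], [0.5848, -0.4077, -0.7013], [-0.5727, 0.4047, -0.7129]] [-0.3365 -0.2744  1.4328]
top 53.69539516113095 323.1010316359648 240.44921199411914 [[-0.0209, -0.9994, -0.0262], [-0.998, 0.0224, -0.0592], [0.0597, 0.0249, -0.9979]] [0.0259 0.5509 1.2022]
wrist 63.02271368759222 315.72583275911546 250.96055624450298 [[0.3522, -0.9359, -0.0011], [-0.8947, -0.337, 0.2932], [-0.2748, -0.1023, -0.956]] [-0.6484 -0.036   0.3904]
{'time': 0.15, 'joint_positions': array([ 1.2241082 ,  0.32164932, -0.07010194,  1.45136996,  0.02259126,
        1.3707953 , -0.05688535]), 'qd': array([-0.00148317, -0.00270622, -0.00049164, -0.00437631,  0.00013178,
       -0.0011299 , -0.00158748]), 'joint_torque': array([ 1.03600030e-04, -4.91794610e+01, -4.04383549e-01, -3.12877965e+01,
       -6.37981994e-02,  4.04126232e-02,  1.36626031e-04]), 'position': array([ 0.2292888 , -0.60779424,  0.22972755]), 'tool_rot': array([-3.08922461e+00, -5.63487145e-01,  5.13331960e-04]), 'ft_force': array([-0.5647422 , -0.36238776,  0.9328586 ]), 'torque': array([ 0.02122273, -0.00384059, -0.00934165]), 'grip_width': 0.997185213100885}
```

View pics/scene0.png

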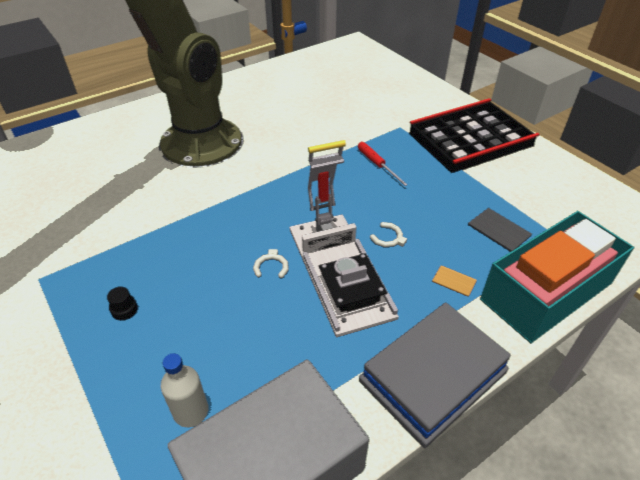

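View pics/top0.png

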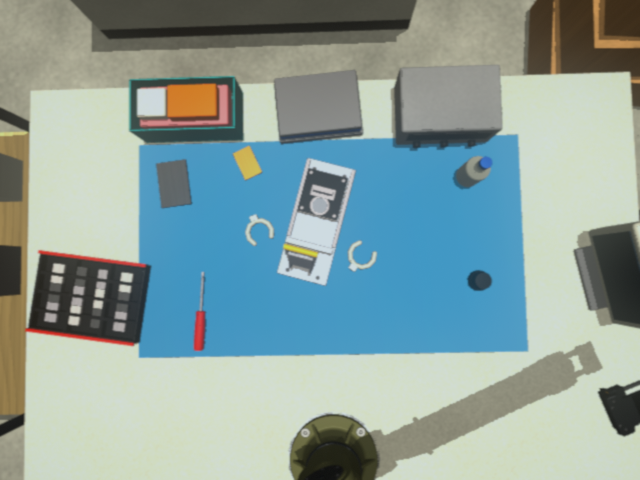

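View pics/wrist0.png

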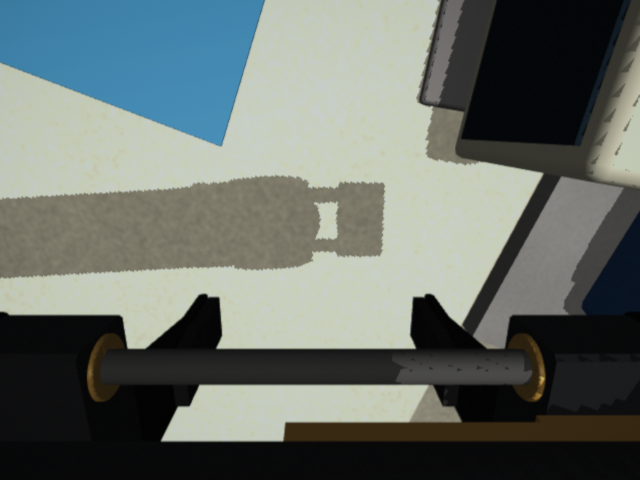

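The top view shows the dock with the carriage end far from the robot (about 330,165) and the latch end near it (about 305,275). The yellow bar is at about (301,248). Zooming in next.

```bash
python3 - <<'E'
from h import *
im=cv2.imread('pics/top0.png')[145:295,240:390]; cv2.imwrite('pics/topz.png',cv2.resize(im,None,fx=4,fy=4,interpolation=cv2.INTER_CUBIC))
im=cv2.imread('pics/scene0.png')[130:340,240:420]; cv2.imwrite('pics/scenez.png',cv2.resize(im,None,fx=2.8,fy=2.8,interpolation=cv2.INTER_CUBIC))
E
```

```text
(no output)
```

View pics/topz.png

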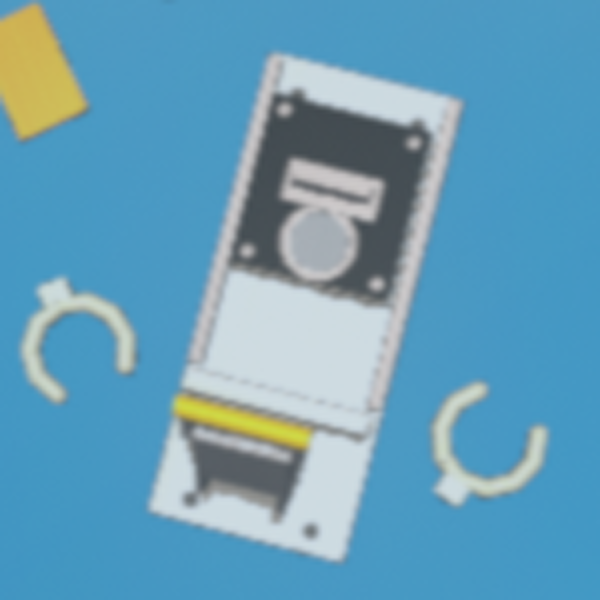

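View pics/scenez.png

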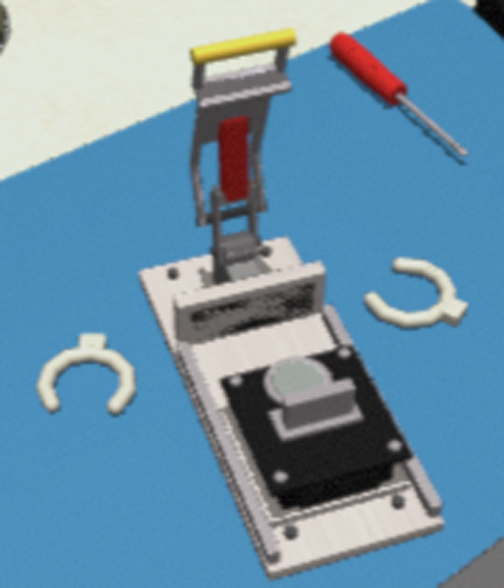

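```bash
python3 - <<'E'
from h import *
d=cams.get_image('top'); s=cams.get_image('scene')
T=lambda u,v,z:onz(d,240+(u+.5)/4-.5,145+(v+.5)/4-.5,z)
S=lambda u,v,z:onz(s,240+(u+.5)/2.8-.5,130+(v+.5)/2.8-.5,z)
for n,p in dict(nearL=T(150,510,.014),nearR=T(342,561,.014),farL=T(272,53,.021),farR=T(462,98,.021),Sfar1=S(275,576,.014),Sfar2=S(441,525,.014),Snear=S(140,270,.014),Snear2=S(288,238,.014),
 wallTl=T(184,362,.06),wallTr=T(378,412,.06)).items(): print(n,p.round(4))
# bar ends both views
def yel(d):
    h=cv2.cvtColor(d['img'],cv2.COLOR_RGB2HSV); m=cv2.inRange(h,(24,150,90),(36,255,255)); 
    n,l,st,c=cv2.connectedComponentsWithStats(m); i=1+np.argsort(-st[1:,4])[:3]
    for k in i: 
        ys,xs=np.where(l==k); print(st[k],c[k])
    return c,st
yel(d);yel(s)
E
```

```text
nearL [0.4725 0.134  0.014 ]
nearR [0.4374 0.0112 0.014 ]
farL [0.7662 0.0494 0.021 ]
farR [ 0.7335 -0.0727  0.021 ]
Sfar1 [ 0.7398 -0.0721  0.014 ]
Sfar2 [0.7717 0.0466 0.014 ]
Snear [0.4389 0.0129 0.014 ]
Snear2 [0.4768 0.1344 0.014 ]
wallTl [0.5641 0.1057 0.06  ]
wallTr [ 0.5303 -0.0141  0.06  ]
[285 245  32  12 136] [300.26470588 250.22058824]
[238 153  15  14  64] [245.453125 158.515625]
[236 157   1   1   1] [236. 157.]
[309 141  36  10 102] [326.04901961 145.53921569]
[333 147   1   1   1] [333. 147.]
[339 146   1   1   1] [339. 146.]
```

```bash
cat >> h.py <<'E'
O=np.array([.5478,.0466,.002]); th=np.radians(163.9)
D=np.array([[np.cos(th),-np.sin(th),0],[np.sin(th),np.cos(th),0],[0,0,1]])  # columns = dock axes
def toD(p): return D.T@(np.array(p)-O)
def toW(p): return O+D@np.array(p)
def planey(d,u,v,y=0):  # intersect ray with dock y=const
    o,r=ray(d,u,v); o=D.T@(o-O); r=D.T@r; return o+r*(y-o[1])/r[1]
E
python3 - <<'E'
from h import *
d=cams.get_image('top'); s=cams.get_image('scene')
T=lambda u,v:ray(d,240+(u+.5)/4-.5,145+(v+.5)/4-.5)
S=lambda u,v:ray(s,240+(u+.5)/2.8-.5,130+(v+.5)/2.8-.5)
mm=lambda p:(toD(p)*1000).round(1)
print('barL',mm(tri([T(178,407),S(293,37)])))
print('barR',mm(tri([T(308,437),S(196,53)])))
print('bar mask',mm(tri([ray(d,300.26,250.22),ray(s,326.05,145.54)])))
TZ=lambda u,v,z:onz(d,240+(u+.5)/4-.5,145+(v+.5)/4-.5,z)
SZ=lambda u,v,z:onz(s,240+(u+.5)/2.8-.5,130+(v+.5)/2.8-.5,z)
print('plate rear T',mm(TZ(275,93,.054)),mm(TZ(432,130,.054)),'front',mm(TZ(230,267,.054)),mm(TZ(392,307,.054)))
print('plate rear S',mm(SZ(413,455,.054)),mm(SZ(278,497,.054)),'front',mm(SZ(355,343,.054)),mm(SZ(220,378,.054)))
print('keeper',mm(TZ(290,160,.084)),mm(TZ(384,180,.084)),mm(SZ(352,383,.084)),mm(SZ(288,405,.084)))
E
```

```text
barL [ 31.7 -35.7 258.1]
barR [ 29.7  33.6 262.3]
bar mask [ 3.130e+01 -1.000e-01  2.606e+02]
plate rear T [-177.9  -51.    52. ] [-180.1   50.5   52. ] front [-64.4 -49.7  52. ] [-65.9  54.7  52. ]
plate rear S [-180.7  -52.3   52. ] [-184.4   47.6   52. ] front [-70.4 -54.9  52. ] [-71.1  50.1  52. ]
keeper [-134.4  -28.    82. ] [-137.    30.7   82. ] [-130.2  -25.9   82. ] [-134.7   22.8   82. ]
```

>>> carry_out(
  rows=[
    {"offset":[0,0,-0.01],"rot":[0,0,-10.6],"gripper":0},
    {"offset":[0,0,0],"rot":[0,0,-10.6],"gripper":0},
    {"offset":[0,0,0],"rot":[0,0,-10.6],"gripper":0},
    {"offset":[0,0,0],"rot":[0,0,-10.6],"gripper":0},
    {"offset":[0,0,0],"rot":[0,0,-10.6],"gripper":0},
    {"offset":[0,0,0],"rot":[0,0,0],"gripper":0},
  ],
  grip_force=20,
)

```text
time: 1.1
position: [0.2294, -0.6082, 0.2405]
tool_rot: [2.516, 1.881, 0.0]
ft_force: [-0.2, -0.5, 0.8]
grip_width: 0.403
```

```bash
cat >> h.py <<'E'
def st(target=None):
    s=ctrl.get_state(); R=Rn.from_rotvec(s['tool_rot']).as_matrix(); p=np.array(s['position'])
    print('t',round(s['time'],2),'dock mm',(toD(p)*1000).round(1),'F dock',(D.T@np.array(s['ft_force'])).round(1),'grip',round(s['grip_width'],3),'q',np.round(s['joint_positions'],2))
    print('tool axes in dock (cols)',(D.T@R).round(3).tolist())
    if target is not None: print('tool shift mm',(R.T@(toW(np.array(target)/1000)-p)*1000).round(1))
E
python3 -c "
from h import *
st([-225,0,235])"
```

```text
t 1.1 dock mm [124.4 717.4 238.5] F dock [0.  0.6 0.8] grip 0.403 q [ 1.32  0.32 -0.19  1.43  0.06  1.39  0.84]
tool axes in dock (cols) [[-0.006, -1.0, -0.0], [-1.0, 0.006, -0.0], [0.0, 0.0, -1.0]]
tool shift mm [719.5 345.    3.6]
```

>>> carry_out(
  rows=[
    {"offset":[0.03,0.0144,0],"rot":[0,0,0],"gripper":0},
    {"offset":[0.06,0.0288,0],"rot":[0,0,0],"gripper":0},
    {"offset":[0.06,0.0288,0],"rot":[0,0,0],"gripper":0},
    {"offset":[0.06,0.0288,0],"rot":[0,0,0],"gripper":0},
    {"offset":[0.06,0.0288,0],"rot":[0,0,0],"gripper":0},
    {"offset":[0.06,0.0288,0],"rot":[0,0,0],"gripper":0},
    {"offset":[0.06,0.0288,0],"rot":[0,0,0],"gripper":0},
    {"offset":[0.06,0.0288,0],"rot":[0,0,0],"gripper":0},
    {"offset":[0.06,0.0288,0],"rot":[0,0,0],"gripper":0},
    {"offset":[0.06,0.0288,0],"rot":[0,0,0],"gripper":0},
  ],
)

```text
time: 2.35
position: [0.629, -0.164, 0.2408]
tool_rot: [2.518, 1.877, -0.0]
ft_force: [0.9, -0.6, 0.3]
grip_width: 0.007
```

```bash
python3 -c "
from h import *
st([-225,0,235])"
```

```text
t 2.35 dock mm [-136.4  179.8  238.8] F dock [-1.   0.3  0.3] grip 0.007 q [ 0.62  0.36 -0.53  1.42  0.18  1.41 -0.2 ]
tool axes in dock (cols) [[-0.009, -1.0, -0.001], [-1.0, 0.009, 0.001], [-0.001, 0.001, -1.0]]
tool shift mm [180.6  87.    3.8]
```

>>> carry_out(
  rows=[
    {"offset":[0.05,0.024,0],"rot":[0,0,0],"gripper":0},
    {"offset":[0.05,0.024,0],"rot":[0,0,0],"gripper":0},
    {"offset":[0.03,0.014,0],"rot":[0,0,0],"gripper":0},
    {"offset":[0,0,0],"rot":[0,0,0],"gripper":0},
    {"offset":[0,0,0],"rot":[0,0,0],"gripper":0},
  ],
)

```text
time: 2.98
position: [0.7236, -0.059, 0.2403]
tool_rot: [2.516, 1.88, -0.002]
ft_force: [-0.1, -0.8, 0.9]
grip_width: 0.006
```

```bash
python3 -c "
from h import *
st([-225,0,32])"
```

```text
t 2.98 dock mm [-198.2   52.7  238.3] F dock [-0.1  0.8  0.9] grip 0.006 q [ 0.39  0.54 -0.54  1.2   0.27  1.48 -0.4 ]
tool axes in dock (cols) [[-0.007, -1.0, 0.0], [-1.0, 0.007, 0.001], [-0.001, -0.0, -1.0]]
tool shift mm [ 53.2  26.5 206.2]
```

>>> carry_out(
  rows=[
    {"offset":[0.03,0.015,0],"rot":[0,0,0],"gripper":0},
    {"offset":[0.023,0.012,0.01],"rot":[0,0,0.4],"gripper":0},
    {"offset":[0,0,0.05],"rot":[0,0,0],"gripper":0},
    {"offset":[0,0,0.05],"rot":[0,0,0],"gripper":0},
    {"offset":[0,0,0.04],"rot":[0,0,0],"gripper":0},
    {"offset":[0,0,0.03],"rot":[0,0,0],"gripper":0},
    {"offset":[0,0,0],"rot":[0,0,0],"gripper":0},
    {"offset":[0,0,0],"rot":[0,0,0],"gripper":0},
  ],
)

```text
time: 3.98
position: [0.7655, -0.016, 0.0625]
tool_rot: [2.522, 1.871, 0.002]
ft_force: [0.2, -0.7, 0.5]
grip_width: 0.007
```

```bash
python3 -c "
from h import *
st([-225,0,32]);snap('scene','s1');d=snap('wrist','w1')
im=cv2.imread('pics/s1.png')[130:370,220:440]; cv2.imwrite('pics/s1z.png',cv2.resize(im,None,fx=2.5,fy=2.5,interpolation=cv2.INTER_CUBIC))"
```

```text
t 3.98 dock mm [-2.265e+02 -2.000e-01  6.050e+01] F dock [-0.4  0.7  0.5] grip 0.007 q [ 0.3   0.73 -0.51  1.28  0.35  1.23 -0.51]
tool axes in dock (cols) [[-0.013, -1.0, -0.002], [-1.0, 0.013, -0.0], [0.0, 0.002, -1.0]]
tool shift mm [-0.2 -1.6 28.5]
```

View pics/s1z.png

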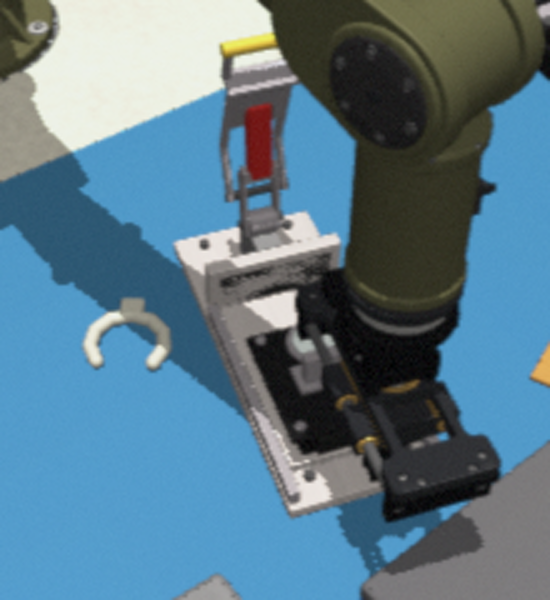

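View pics/w1.png

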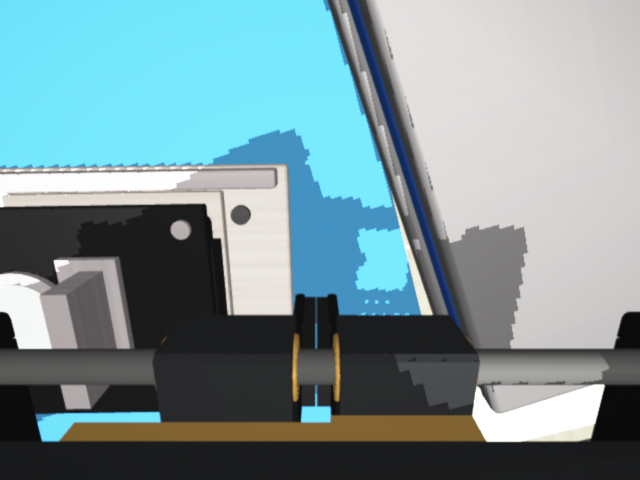

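```bash
python3 -c "
from h import *
d=cams.get_image('top');s=cams.get_image('scene')
for h in (0,.04,.06,.08): print(h,[(toD(onz(d,*p,h))*1000).round() for p in ((281,143),(361,131),(277,136))],[(toD(onz(s,*p,h))*1000).round() for p in ((445,306),(363,371))])
"
```

```text
0 [array([-234., -144.,   -2.]), array([-318.,   52.,   -2.]), array([-250., -160.,   -2.])] [array([-212., -170.,   -2.]), array([-295.,   41.,   -2.])]
0.04 [array([-225., -137.,   38.]), array([-306.,   53.,   38.]), array([-240., -152.,   38.])] [array([-237., -149.,   38.]), array([-316.,   52.,   38.])]
0.06 [array([-220., -133.,   58.]), array([-300.,   53.,   58.]), array([-235., -148.,   58.])] [array([-250., -138.,   58.]), array([-326.,   57.,   58.])]
0.08 [array([-216., -130.,   78.]), array([-294.,   54.,   78.]), array([-230., -144.,   78.])] [array([-262., -128.,   78.]), array([-337.,   63.,   78.])]
```

```bash
python3 -c "
import cv2
im=cv2.imread('pics/top0.png')[60:160,250:520]; cv2.imwrite('pics/tb.png',cv2.resize(im,None,fx=2.9,fy=2.9,interpolation=cv2.INTER_CUBIC))
im=cv2.imread('pics/scene0.png')[290:450,340:520]; cv2.imwrite('pics/sb.png',cv2.resize(im,None,fx=3,fy=3,interpolation=cv2.INTER_CUBIC))"
```

```text
(no output)
```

View pics/tb.png

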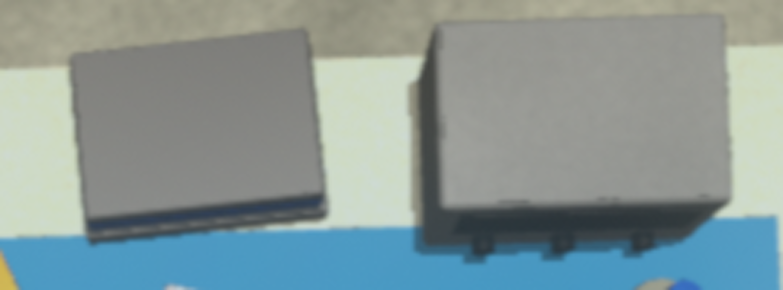

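View pics/sb.png

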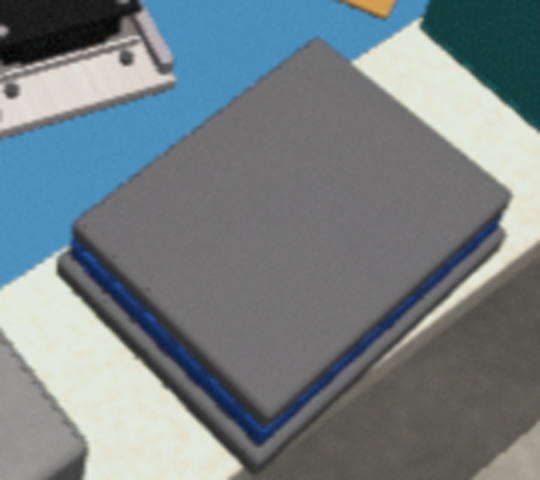

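```bash
python3 -c "
from h import *
d=cams.get_image('top');s=cams.get_image('scene')
print((toD(tri([ray(d,280.2,135),ray(s,446,302.5)]))*1000).round(),(toD(tri([ray(d,361.2,127.4),ray(s,365,366.5)]))*1000).round())
"
```

```text
[-241. -143.   56.] [-313.   50.   47.]
```

>>> carry_out(
  rows=[
    {"offset":[0,0,0.015],"rot":[0,0,0],"gripper":0},
    {"offset":[0,0,0.013],"rot":[0,0,0],"gripper":0},
    {"offset":[0,-0.01,0],"rot":[0,0,0],"gripper":0},
    {"offset":[0,-0.01,0],"rot":[0,0,0],"gripper":0},
    {"offset":[0,-0.01,0],"rot":[0,0,0],"gripper":0},
    {"offset":[0,-0.01,0],"rot":[0,0,0],"gripper":0},
    {"offset":[0,-0.01,0],"rot":[0,0,0],"gripper":0},
  ],
)

```text
time: 5.15
position: [0.7171, -0.0002, 0.0333]
tool_rot: [2.52, 1.873, 0.003]
ft_force: [2.9, 0.4, -0.1]
grip_width: 0.003
```

```bash
python3 -c "
from h import *
st([-125,0,32])"
```

```text
t 5.15 dock mm [-175.7   -1.9   31.3] F dock [-2.7 -1.2 -0.1] grip 0.003 q [ 0.32  0.66 -0.52  1.45  0.35  1.12 -0.55]
tool axes in dock (cols) [[-0.011, -1.0, -0.002], [-1.0, 0.011, -0.0], [0.0, 0.002, -1.0]]
tool shift mm [ -2.5 -50.6  -0.8]
```

>>> carry_out(
  rows=[
    {"offset":[-0.001,-0.01,0],"rot":[0,0,0],"gripper":0},
    {"offset":[-0.001,-0.01,0],"rot":[0,0,0],"gripper":0},
    {"offset":[0,-0.01,0],"rot":[0,0,0],"gripper":0},
    {"offset":[0,-0.008,0],"rot":[0,0,0],"gripper":0},
    {"offset":[0,-0.004,0],"rot":[0,0,0],"gripper":0},
    {"offset":[0,0,0],"rot":[0,0,0],"gripper":0},
  ],
)

```text
time: 5.9
position: [0.6751, 0.0096, 0.0322]
tool_rot: [-2.521, -1.874, 0.003]
ft_force: [0.2, -0.2, 0.9]
grip_width: 0.003
```

```bash
python3 -c "
from h import *
st([-125,0,32])"
```

```text
t 5.9 dock mm [-132.6    0.3   30.2] F dock [-0.3  0.2  0.9] grip 0.003 q [ 0.34  0.59 -0.54  1.57  0.33  1.08 -0.57]
tool axes in dock (cols) [[-0.011, -1.0, 0.001], [-1.0, 0.011, 0.001], [-0.001, -0.001, -1.0]]
tool shift mm [ 0.2 -7.6 -1.8]
```

>>> carry_out(
  rows=[
    {"offset":[0,-0.003,0],"rot":[0,0,0],"gripper":0},
    {"offset":[0,-0.003,0],"rot":[0,0,0],"gripper":0},
    {"offset":[0,-0.003,0],"rot":[0,0,0],"gripper":0},
  ],
)

```text
time: 6.28
position: [0.6671, 0.0119, 0.0322]
tool_rot: [2.521, 1.874, -0.001]
ft_force: [1.5, -1.7, -0.0]
grip_width: 0.007
```

```bash
python3 -c "
from h import *
st([-125,0,32])"
```

```text
t 6.28 dock mm [-124.2    0.3   30.2] F dock [-1.9  1.2 -0. ] grip 0.007 q [ 0.35  0.57 -0.54  1.59  0.33  1.07 -0.57]
tool axes in dock (cols) [[-0.011, -1.0, 0.0], [-1.0, 0.011, 0.001], [-0.001, -0.0, -1.0]]
tool shift mm [ 0.3  0.8 -1.8]
```

>>> carry_out(
  rows=[
    {"offset":[0,-0.002,0],"rot":[0,0,0],"gripper":0},
    {"offset":[0,-0.002,0],"rot":[0,0,0],"gripper":0},
  ],
)

```text
time: 6.52
position: [0.6633, 0.0131, 0.0323]
tool_rot: [2.521, 1.874, -0.001]
ft_force: [2.3, -0.8, -0.1]
grip_width: 0.007
```

>>> carry_out(
  rows=[
    {"offset":[0,-0.002,0],"rot":[0,0,0],"gripper":0},
    {"offset":[0,-0.002,0],"rot":[0,0,0],"gripper":0},
  ],
)

```text
time: 6.78
position: [0.6623, 0.0135, 0.0328]
tool_rot: [2.518, 1.871, 0.006]
ft_force: [10.9, -4.4, -5.6]
grip_width: 0.001
```

```bash
python3 -c "
from h import *
st([-125,0,32])"
```

```text
t 6.78 dock mm [-1.192e+02  1.000e-01  3.080e+01] F dock [-11.7   1.2  -5.6] grip 0.001 q [ 0.35  0.56 -0.54  1.61  0.32  1.06 -0.58]
tool axes in dock (cols) [[-0.012, -1.0, -0.006], [-1.0, 0.012, -0.001], [0.001, 0.006, -1.0]]
tool shift mm [ 0.1  5.8 -1.2]
```

>>> carry_out(
  rows=[
    {"offset":[0,0.015,0],"rot":[0,0,0],"gripper":0},
    {"offset":[0,0.01,-0.01],"rot":[0,0,0],"gripper":0},
    {"offset":[0,0,-0.05],"rot":[0,0,0],"gripper":0},
    {"offset":[0,0,-0.055],"rot":[0,0,0],"gripper":0.5},
    {"offset":[0,0,-0.055],"rot":[0,0,0],"gripper":0.6},
    {"offset":[0,0,-0.055],"rot":[0,0,0],"gripper":0.6},
    {"offset":[0,0,-0.055],"rot":[0,0,0],"gripper":0.6},
    {"offset":[0,0,0],"rot":[0,0,0],"gripper":0.6},
    {"offset":[0,0,0],"rot":[0,0,0],"gripper":0.6},
  ],
)

```text
time: 7.9
position: [0.6833, 0.0083, 0.3125]
tool_rot: [-2.52, -1.875, 0.0]
ft_force: [-0.9, 0.1, -0.8]
grip_width: 0.562
```

```bash
python3 -c "
from h import *
st([31,0,310]);d=snap('scene','s2');snap('top','t2')
im=cv2.imread('pics/s2.png')[130:340,240:420]; cv2.imwrite('pics/s2z.png',cv2.resize(im,None,fx=2.8,fy=2.8,interpolation=cv2.INTER_CUBIC))"
```

```text
t 7.9 dock mm [-140.8   -0.8  310.5] F dock [ 0.9  0.2 -0.8] grip 0.562 q [ 0.35  0.43 -0.59  1.2   0.23  1.57 -0.49]
tool axes in dock (cols) [[-0.01, -1.0, 0.001], [-1.0, 0.01, -0.0], [0.0, -0.001, -1.0]]
tool shift mm [  -2.5 -171.7    0.6]
```

View pics/s2z.png

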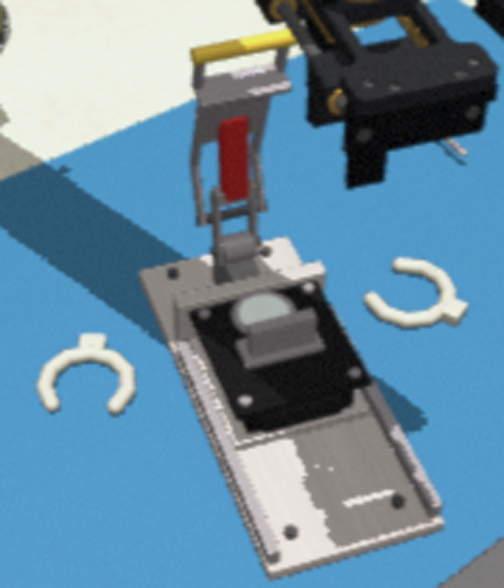

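The carriage is home against the port wall, and the claw and lever haven't moved. Next I go over the bar.

>>> carry_out(
  rows=[
    {"offset":[-0.001,-0.04,0],"rot":[0,0,0.5],"gripper":0.6},
    {"offset":[-0.001,-0.05,0],"rot":[0,0,0],"gripper":0.6},
    {"offset":[0,-0.05,0],"rot":[0,0,0],"gripper":0.6},
    {"offset":[0,-0.03,0],"rot":[0,0,0],"gripper":0.6},
    {"offset":[0,0,0],"rot":[0,0,0],"gripper":0.6},
    {"offset":[0,0,0],"rot":[0,0,0],"gripper":0.6},
  ],
)

```text
time: 8.75
position: [0.5207, 0.0551, 0.3118]
tool_rot: [-2.53, -1.863, 0.002]
ft_force: [0.5, -0.2, -0.0]
grip_width: 0.603
```

```bash
python3 -c "
from h import *
st([31,0,262]);d=snap('scene','s3');d=snap('wrist','w3')
im=cv2.imread('pics/s3.png')[60:270,220:420]; cv2.imwrite('pics/s3z.png',cv2.resize(im,None,fx=2.8,fy=2.8,interpolation=cv2.INTER_CUBIC))"
```

```text
t 8.75 dock mm [ 28.4  -0.6 309.8] F dock [-0.6  0.  -0. ] grip 0.603 q [ 0.47  0.06 -0.64  1.61  0.03  1.49 -0.48]
tool axes in dock (cols) [[-0.02, -1.0, 0.001], [-1.0, 0.02, 0.001], [-0.001, -0.001, -1.0]]
tool shift mm [-0.7 -2.6 47.8]
```

View pics/s3z.png

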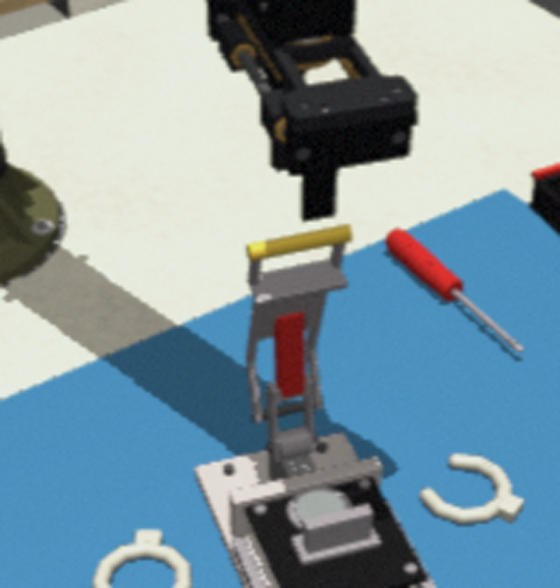

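View pics/w3.png

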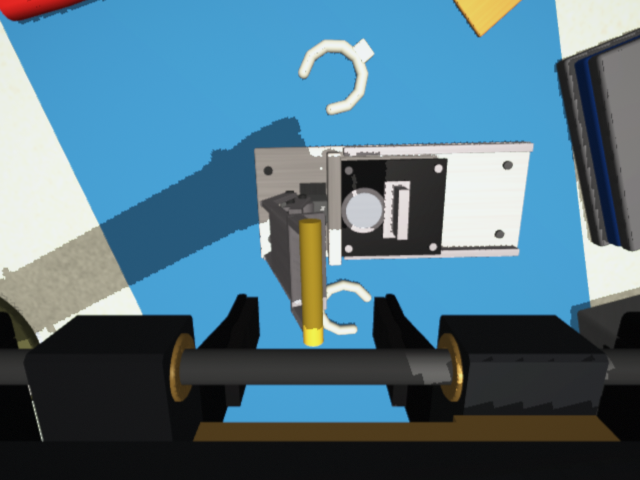

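>>> carry_out(
  rows=[
    {"offset":[-0.001,-0.002,0.02],"rot":[0,0,-1.1],"gripper":0.6},
    {"offset":[0,0,0.02],"rot":[0,0,0],"gripper":0.6},
    {"offset":[0,0,0.01],"rot":[0,0,0],"gripper":0.6},
    {"offset":[0,0,0],"rot":[0,0,0],"gripper":0.3},
    {"offset":[0,0,0],"rot":[0,0,0],"gripper":0},
    {"offset":[0,0,0],"rot":[0,0,0],"gripper":0},
    {"offset":[0,0,0],"rot":[0,0,0],"gripper":0},
    {"offset":[0,0,0],"rot":[0,0,0],"gripper":0},
  ],
  grip_force=10,
)

```text
time: 9.85
position: [0.5185, 0.0554, 0.2628]
tool_rot: [2.511, 1.888, 0.0]
ft_force: [-0.5, -0.5, 0.4]
grip_width: 0.133
```

```bash
python3 -c "
from h import *
st([31,0,262]);d=snap('scene','s4')
im=cv2.imread('pics/s4.png')[60:270,220:420]; cv2.imwrite('pics/s4z.png',cv2.resize(im,None,fx=2.8,fy=2.8,interpolation=cv2.INTER_CUBIC))"
```

```text
t 9.85 dock mm [ 30.6  -0.4 260.8] F dock [0.4 0.6 0.4] grip 0.133 q [ 0.47  0.07 -0.65  1.7   0.04  1.39 -0.47]
tool axes in dock (cols) [[-0.0, -1.0, -0.001], [-1.0, 0.0, 0.0], [-0.0, 0.001, -1.0]]
tool shift mm [-0.4 -0.4 -1.2]
```

View pics/s4z.png

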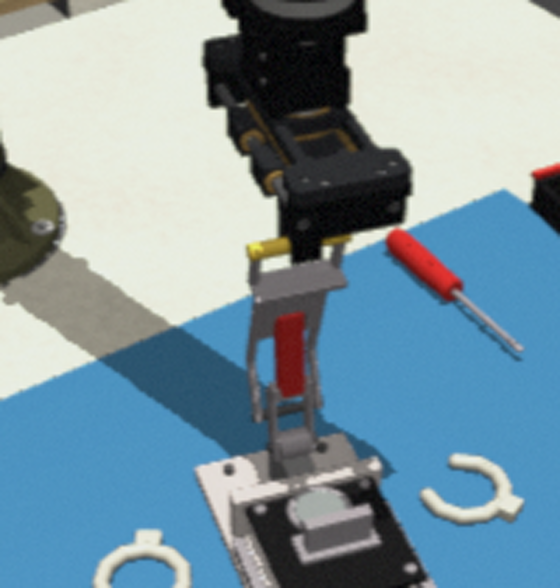

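>>> carry_out(
  rows=[
    {"offset":[0,0.0175,0.0022],"rot":[0,0,0],"gripper":0},
    {"offset":[0,0.0171,0.0039],"rot":[0,0,0],"gripper":0},
    {"offset":[0,0.0166,0.0057],"rot":[0,0,0],"gripper":0},
    {"offset":[0,0.016,0.0075],"rot":[0,0,0],"gripper":0},
    {"offset":[0,0.015,0.009],"rot":[0,0,0],"gripper":0},
    {"offset":[0,0,0],"rot":[0,0,0],"gripper":0},
    {"offset":[0,0,0],"rot":[0,0,0],"gripper":0},
  ],
  grip_force=8,
)

```text
time: 10.78
position: [0.5961, 0.033, 0.2333]
tool_rot: [-2.509, -1.888, 0.004]
ft_force: [-3.3, 0.8, -7.4]
grip_width: 0.135
```

```bash
python3 -c "
from h import *
st([-52,0,232]);d=snap('scene','s5')
im=cv2.imread('pics/s5.png')[90:300,240:440]; cv2.imwrite('pics/s5z.png',cv2.resize(im,None,fx=2.8,fy=2.8,interpolation=cv2.INTER_CUBIC))"
```

```text
t 10.78 dock mm [-50.2  -0.4 231.3] F dock [ 3.4  0.1 -7.4] grip 0.135 q [ 0.43  0.26 -0.63  1.56  0.16  1.37 -0.5 ]
tool axes in dock (cols) [[0.0, -1.0, 0.003], [-1.0, -0.0, 0.001], [-0.001, -0.003, -1.0]]
tool shift mm [-0.4  1.8 -0.7]
```

View pics/s5z.png

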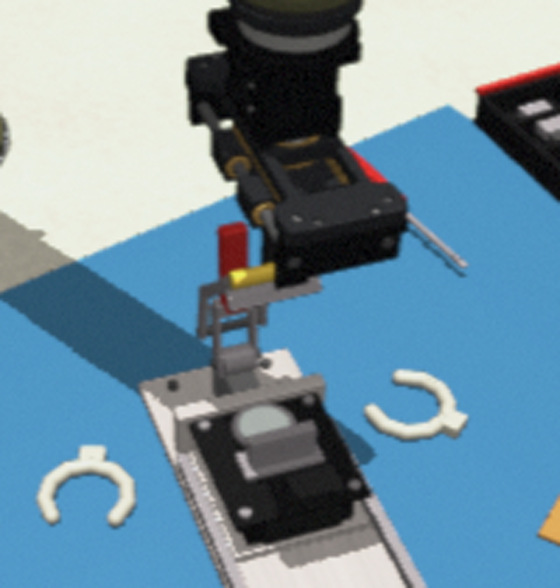

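>>> carry_out(
  rows=[
    {"offset":[0,0.0126,0.0125],"rot":[0,0,0],"gripper":0},
    {"offset":[0,0.0126,0.012],"rot":[0,0,0],"gripper":0},
    {"offset":[0,0.0114,0.0131],"rot":[0,0,0],"gripper":0},
    {"offset":[0,0,0],"rot":[0,0,0],"gripper":0},
  ],
)

```text
time: 11.32
position: [0.633, 0.0221, 0.1951]
tool_rot: [-2.51, -1.886, 0.001]
ft_force: [-1.8, 1.4, -3.5]
grip_width: 0.136
```

```bash
python3 -c "
from h import *
st([-89,0,195])"
```

```text
t 11.32 dock mm [-8.870e+01 -1.000e-01  1.931e+02] F dock [ 2.1 -0.8 -3.5] grip 0.136 q [ 0.4   0.37 -0.61  1.53  0.21  1.32 -0.51]
tool axes in dock (cols) [[-0.001, -1.0, 0.001], [-1.0, 0.001, -0.001], [0.001, -0.001, -1.0]]
tool shift mm [-0.1  0.3 -1.9]
```

>>> carry_out(
  rows=[
    {"offset":[0,0.0098,0.013],"rot":[0,0,0],"gripper":0},
    {"offset":[0,0.0084,0.015],"rot":[0,0,0],"gripper":0},
    {"offset":[0,0.0068,0.016],"rot":[0,0,0],"gripper":0},
    {"offset":[0,0.0051,0.0166],"rot":[0,0,0],"gripper":0},
    {"offset":[0,0.0033,0.017],"rot":[0,0,0],"gripper":0},
    {"offset":[0,0,0],"rot":[0,0,0],"gripper":0},
  ],
)

```text
time: 12.08
position: [0.6646, 0.0129, 0.1173]
tool_rot: [-2.511, -1.887, 0.001]
ft_force: [-3.4, 2.1, -2.4]
grip_width: 0.128
```

```bash
python3 -c "
from h import *
st([-124,0,99]);d=snap('scene','s6')
im=cv2.imread('pics/s6.png')[130:340,240:440]; cv2.imwrite('pics/s6z.png',cv2.resize(im,None,fx=2.8,fy=2.8,interpolation=cv2.INTER_CUBIC))"
```

```text
t 12.07 dock mm [-1.216e+02 -1.000e-01  1.153e+02] F dock [ 3.8 -1.1 -2.4] grip 0.128 q [ 0.37  0.49 -0.58  1.53  0.28  1.21 -0.53]
tool axes in dock (cols) [[-0.001, -1.0, 0.001], [-1.0, 0.001, -0.0], [0.0, -0.001, -1.0]]
tool shift mm [-0.1  2.4 16.3]
```

View pics/s6z.png

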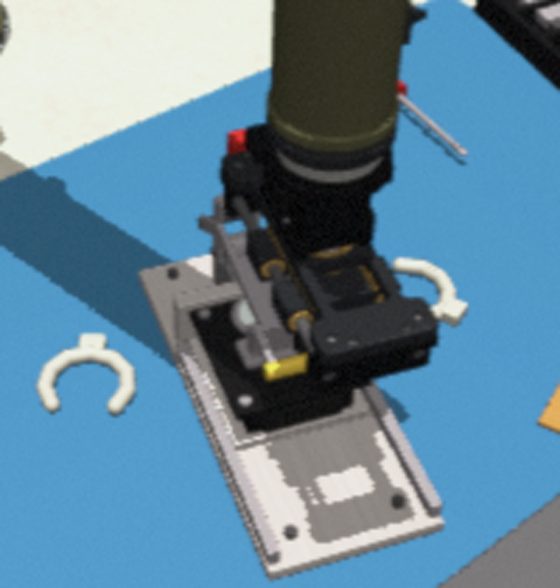

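>>> carry_out(
  rows=[
    {"offset":[0,0,0.015],"rot":[0,0,0],"gripper":0},
    {"offset":[0,0,0.012],"rot":[0,0,0],"gripper":0},
    {"offset":[0,-0.0005,0.007],"rot":[0,0,0],"gripper":0},
    {"offset":[0,0,0],"rot":[0,0,0],"gripper":0},
  ],
)

```text
time: 12.62
position: [0.6644, 0.0131, 0.0846]
tool_rot: [2.511, 1.888, 0.0]
ft_force: [-1.3, 1.7, -2.7]
grip_width: 0.118
```

```bash
python3 -c "
from h import *
st([-124,0,75])"
```

```text
t 12.62 dock mm [-1.213e+02 -1.000e-01  8.260e+01] F dock [ 1.8 -1.3 -2.7] grip 0.118 q [ 0.37  0.52 -0.57  1.56  0.29  1.15 -0.54]
tool axes in dock (cols) [[-0.001, -1.0, -0.0], [-1.0, 0.001, -0.0], [0.0, 0.0, -1.0]]
tool shift mm [-0.1  2.7  7.6]
```

```bash
python3 -c "
from h import *
d=snap('scene','s7');snap('wrist','w7')
im=cv2.imread('pics/s7.png')[190:320,280:410]; cv2.imwrite('pics/s7z.png',cv2.resize(im,None,fx=4.5,fy=4.5,interpolation=cv2.INTER_CUBIC))
h=cv2.cvtColor(d['img'],cv2.COLOR_RGB2HSV); m=cv2.inRange(h,(22,150,90),(36,255,255));n,l,s,c=cv2.connectedComponentsWithStats(m)
for k in 1+np.argsort(-s[1:,4])[:3]: print(s[k],c[k])
for z in (65,70,75,80,85): print(z,proj(d,toW([-.123,.036,z/1000])),proj(d,toW([-.123,.02,z/1000])))
"
```

```text
[334 268  15   9  85] [341.38823529 272.22352941]
65 [333.74091347 277.38376831] [341.49585662 275.35601208]
70 [333.79059332 275.69543502] [341.57298209 273.66666502]
75 [333.84062973 273.994984  ] [341.65065907 271.96523771]
80 [333.89102656 272.28228433] [341.72889351 270.25160012]
85 [333.94178772 270.55720318] [341.80769141 268.52562034]
```

View pics/s7z.png

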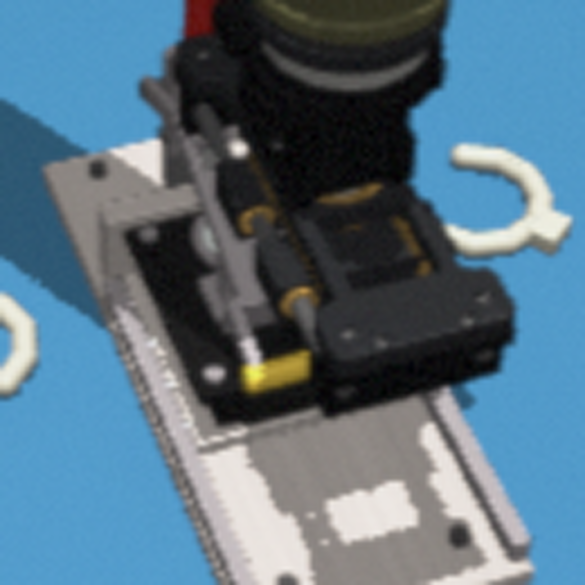

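View pics/w7.png

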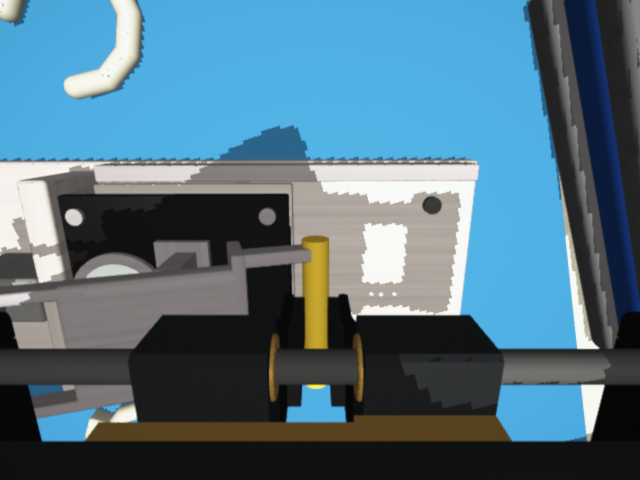

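>>> carry_out(
  rows=[
    {"offset":[0,0,0.004],"rot":[0,0,0],"gripper":0.12},
    {"offset":[0,0,0],"rot":[0,0,0],"gripper":0.2},
    {"offset":[0,0,0],"rot":[0,0,0],"gripper":0.3},
    {"offset":[0,0,0],"rot":[0,0,0],"gripper":0.3},
    {"offset":[0,0,-0.02],"rot":[0,0,0],"gripper":0.3},
    {"offset":[0,0,-0.04],"rot":[0,0,0],"gripper":0.3},
    {"offset":[0,0,-0.06],"rot":[0,0,0],"gripper":0},
    {"offset":[0,0,-0.04],"rot":[0,0,0],"gripper":0},
    {"offset":[0,0,0],"rot":[0,0,0],"gripper":0},
  ],
)

```text
time: 13.85
position: [0.6666, 0.014, 0.2476]
tool_rot: [2.506, 1.884, 0.012]
ft_force: [-0.3, 0.4, 0.7]
grip_width: 0.054
```

```bash
python3 -c "
from h import *
st([-20,0,235]);d=snap('scene','s8');snap('wrist','w8')
im=cv2.imread('pics/s8.png')[180:330,260:410]; cv2.imwrite('pics/s8z.png',cv2.resize(im,None,fx=4,fy=4,interpolation=cv2.INTER_CUBIC))
"
```

```text
t 13.85 dock mm [-123.2   -1.6  245.6] F dock [ 0.4 -0.3  0.7] grip 0.054 q [ 0.38  0.4  -0.6   1.37  0.23  1.43 -0.49]
tool axes in dock (cols) [[-0.0, -1.0, -0.01], [-1.0, 0.0, -0.003], [0.003, 0.01, -1.0]]
tool shift mm [  -1.7 -103.3    9.6]
```

View pics/s8z.png

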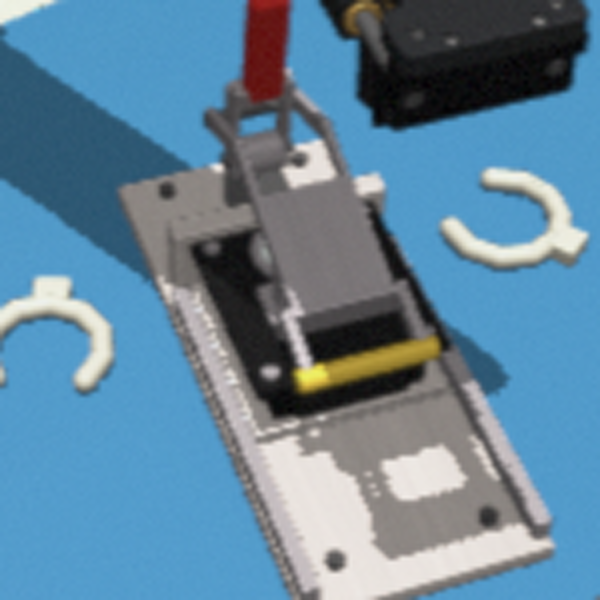

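View pics/w8.png

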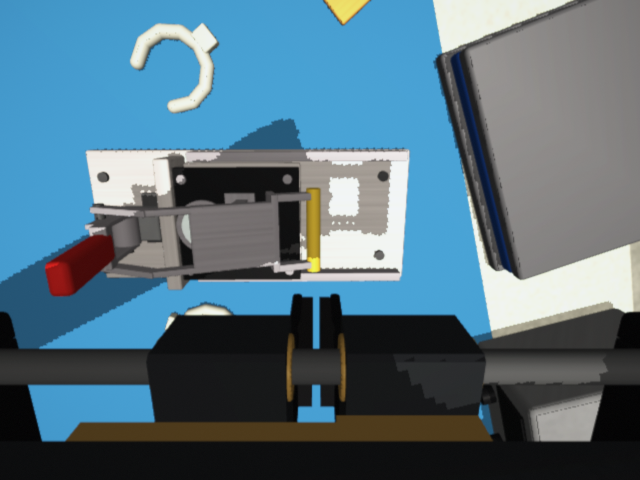

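```bash
python3 -c "
from h import *
d=cams.get_image('scene')
S=lambda u,v:(260+(u+.5)/4-.5,180+(v+.5)/4-.5)
mm=lambda p:(p*1000).round(1)
print('bar +y end',mm(planey(d,*S(313,379),.030)),'bar -y',mm(planey(d,*S(425,348),-.030)))
h=cv2.cvtColor(d['img'],cv2.COLOR_RGB2HSV); m=cv2.inRange(h,(0,150,60),(8,255,255))|cv2.inRange(h,(172,150,60),(180,255,255));n,l,s,c=cv2.connectedComponentsWithStats(m)
for k in 1+np.argsort(-s[1:,4])[:4]:
  print(s[k],c[k])
  ys,xs=np.where(l==k)
  for v in (ys.min(),ys.max()): print(mm(planey(d,xs[ys==v].mean(),v)))
  vx,vy,x0,y0=cv2.fitLine(np.c_[xs,ys].astype(np.float32),cv2.DIST_L2,0,.01,.01).ravel()
  a=planey(d,x0,y0);b=planey(d,x0-15*vx*np.sign(vy),y0-15*abs(vy));print('dir',np.degrees(np.arctan2(b[2]-a[2],b[0]-a[0])),mm(a))
print(proj(d,toW([.04,0,.066])))
"
```

```text
bar +y end [-128.9   30.    78.1] bar -y [-124.2  -30.    73.6]
[453 133  86  31 402] [494.71393035 147.89800995]
[-460.5    0.   599.3]
[-367.     0.   503.8]
dir 135.50147869021865 [-418.6    0.   557.2]
[411  98  80  26 262] [451.22137405 110.75572519]
[-392.9    0.   592.7]
[-270.6    0.   493. ]
dir 141.73547946671016 [-341.8    0.   550.5]
[321 177  11  28 240] [326.0625     190.44166667]
[ 14.1   0.  198.7]
[ 32.9   0.  113.2]
dir 97.50746812586823 [ 27.3   0.  154.4]
[378 156   7   7  25] [380.76 159.44]
[-189.6    0.   389.7]
[-206.8    0.   391.4]
dir -12.595628534172278 [-199.2    0.   390.4]
[323.76752809 218.40696499]
```

>>> carry_out(
  rows=[
    {"offset":[-0.001,-0.04,0],"rot":[0,0,0],"gripper":0},
    {"offset":[-0.001,-0.05,0],"rot":[0,0,0],"gripper":0},
    {"offset":[0,-0.03,0.01],"rot":[0,0,0],"gripper":0},
    {"offset":[0,0,0.04],"rot":[0,0,0],"gripper":0},
    {"offset":[0,0,0.03],"rot":[0,0,0],"gripper":0},
    {"offset":[0,0,0],"rot":[0,0,0],"gripper":0},
  ],
  grip_force=20,
)

```text
time: 14.75
position: [0.5455, 0.0441, 0.1577]
tool_rot: [-2.508, -1.885, 0.009]
ft_force: [-0.6, -0.2, 0.5]
grip_width: 0.005
```

```bash
python3 -c "
from h import *
st([17,0,158]);d=snap('scene','s9')
im=cv2.imread('pics/s9.png')[130:330,240:410]; cv2.imwrite('pics/s9z.png',cv2.resize(im,None,fx=3,fy=3,interpolation=cv2.INTER_CUBIC))
"
```

```text
t 14.75 dock mm [  1.5   3.  155.7] F dock [0.5 0.4 0.5] grip 0.005 q [ 0.45  0.21 -0.65  1.78  0.13  1.2  -0.52]
tool axes in dock (cols) [[-0.0, -1.0, 0.007], [-1.0, 0.0, 0.002], [-0.002, -0.007, -1.0]]
tool shift mm [  3.  -15.5  -2.2]
```

View pics/s9z.png

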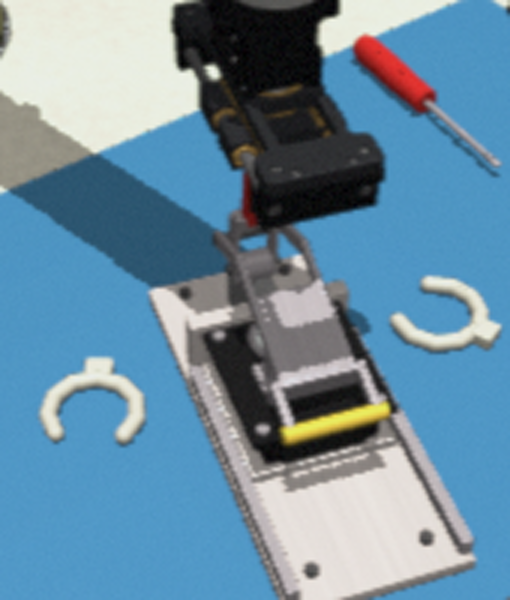

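>>> carry_out(
  rows=[
    {"offset":[0.003,-0.01,-0.002],"rot":[0,0,0],"gripper":0},
    {"offset":[0,-0.008,-0.001],"rot":[0,0,0],"gripper":0},
    {"offset":[0,-0.01,0],"rot":[0,0,0],"gripper":0},
    {"offset":[0,-0.008,0],"rot":[0,0,0],"gripper":0},
    {"offset":[0,-0.008,0.001],"rot":[0,0,0],"gripper":0},
  ],
)

```text
time: 15.42
position: [0.5075, 0.06, 0.1641]
tool_rot: [2.509, 1.887, 0.004]
ft_force: [5.0, -0.5, 4.5]
grip_width: 0.006
```

```bash
python3 -c "
from h import *
st([61,0,154])"
```

```text
t 15.43 dock mm [ 42.5  -1.7 162.1] F dock [-5.  -0.9  4.5] grip 0.006 q [ 0.46  0.11 -0.67  1.86  0.07  1.19 -0.51]
tool axes in dock (cols) [[-0.0, -1.0, -0.003], [-1.0, 0.0, -0.001], [0.001, 0.003, -1.0]]
tool shift mm [ -1.7 -18.5   8. ]
```

>>> carry_out(
  rows=[
    {"offset":[-0.001,-0.009,0.004],"rot":[0,0,0],"gripper":0},
    {"offset":[0,-0.009,0.005],"rot":[0,0,0],"gripper":0},
    {"offset":[0,-0.007,0.003],"rot":[0,0,0],"gripper":0},
    {"offset":[0,-0.007,0.004],"rot":[0,0,0],"gripper":0},
    {"offset":[0,-0.006,0.004],"rot":[0,0,0],"gripper":0},
    {"offset":[0,-0.006,0.004],"rot":[0,0,0],"gripper":0},
  ],
)

```text
time: 16.18
position: [0.4636, 0.0711, 0.1383]
tool_rot: [-2.511, -1.888, 0.001]
ft_force: [3.9, -1.1, 1.9]
grip_width: 0.002
```

```bash
python3 -c "
from h import *
st([86,0,139]);d=snap('scene','s10')
im=cv2.imread('pics/s10.png')[100:330,220:410]; cv2.imwrite('pics/s10z.png',cv2.resize(im,None,fx=2.6,fy=2.6,interpolation=cv2.INTER_CUBIC))"
```

```text
t 16.18 dock mm [ 87.7  -0.2 136.3] F dock [-4.   0.   1.9] grip 0.002 q [ 0.47  0.04 -0.68  1.98  0.03  1.13 -0.51]
tool axes in dock (cols) [[-0.0, -1.0, 0.001], [-1.0, 0.0, 0.0], [-0.0, -0.001, -1.0]]
tool shift mm [-0.2  1.7 -2.7]
```

View pics/s10z.png

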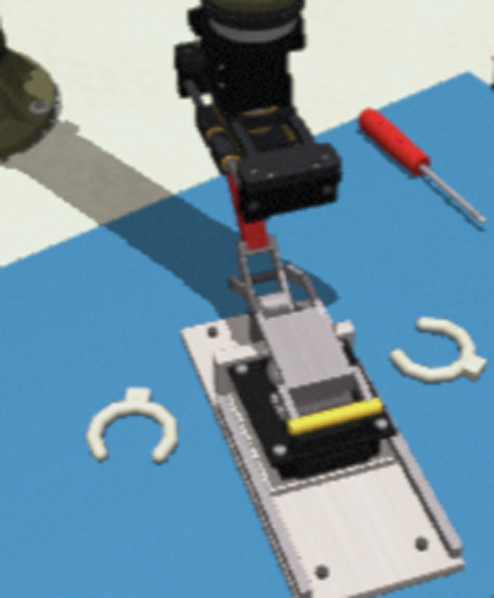

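>>> carry_out(
  rows=[
    {"offset":[0,-0.005,0.005],"rot":[0,0,0],"gripper":0},
    {"offset":[0,-0.005,0.005],"rot":[0,0,0],"gripper":0},
    {"offset":[0,-0.004,0.006],"rot":[0,0,0],"gripper":0},
    {"offset":[0,-0.004,0.006],"rot":[0,0,0],"gripper":0},
    {"offset":[0,-0.003,0.006],"rot":[0,0,0],"gripper":0},
  ],
)

```text
time: 16.85
position: [0.4436, 0.0769, 0.1104]
tool_rot: [-2.511, -1.888, 0.001]
ft_force: [0.8, -0.9, 3.8]
grip_width: 0.006
```

```bash
python3 -c "
from h import *
st([111,0,103])"
```

```text
t 16.85 dock mm [108.6  -0.2 108.4] F dock [-1.   0.6  3.8] grip 0.006 q [ 0.46  0.03 -0.69  2.05  0.02  1.07 -0.52]
tool axes in dock (cols) [[-0.0, -1.0, 0.001], [-1.0, 0.0, 0.0], [-0.0, -0.001, -1.0]]
tool shift mm [-0.2 -2.4  5.4]
```

>>> carry_out(
  rows=[
    {"offset":[0,-0.002,0.006],"rot":[0,0,0],"gripper":0},
    {"offset":[0,-0.002,0.006],"rot":[0,0,0],"gripper":0},
    {"offset":[0,-0.001,0.006],"rot":[0,0,0],"gripper":0},
    {"offset":[0,0,0.003],"rot":[0,0,0],"gripper":0},
  ],
)

```text
time: 17.35
position: [0.4384, 0.0784, 0.0892]
tool_rot: [-2.51, -1.887, 0.002]
ft_force: [-1.3, 0.8, 2.9]
grip_width: 0.01
```

```bash
python3 -c "
from h import *
st([115,0,86]);d=snap('scene','s11');snap('wrist','w11')
im=cv2.imread('pics/s11.png')[100:330,220:410]; cv2.imwrite('pics/s11z.png',cv2.resize(im,None,fx=2.6,fy=2.6,interpolation=cv2.INTER_CUBIC))"
```

```text
t 17.35 dock mm [113.9  -0.2  87.2] F dock [ 1.5 -0.4  2.9] grip 0.01 q [ 0.45  0.05 -0.69  2.08  0.03  1.03 -0.54]
tool axes in dock (cols) [[-0.0, -1.0, 0.002], [-1.0, 0.0, 0.001], [-0.001, -0.002, -1.0]]
tool shift mm [-0.2 -1.1  1.2]
```

View pics/s11z.png

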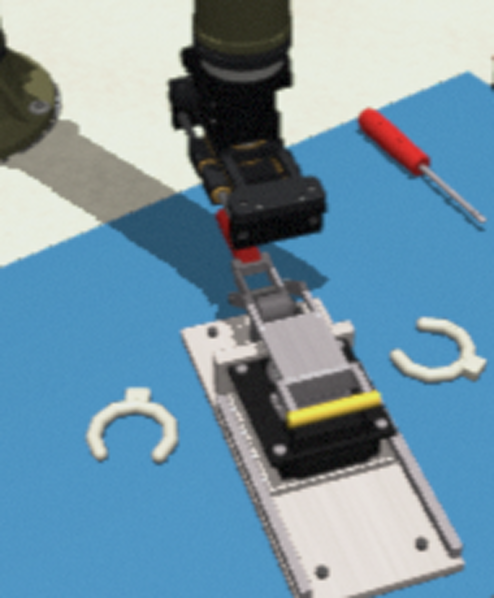

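View pics/w11.png

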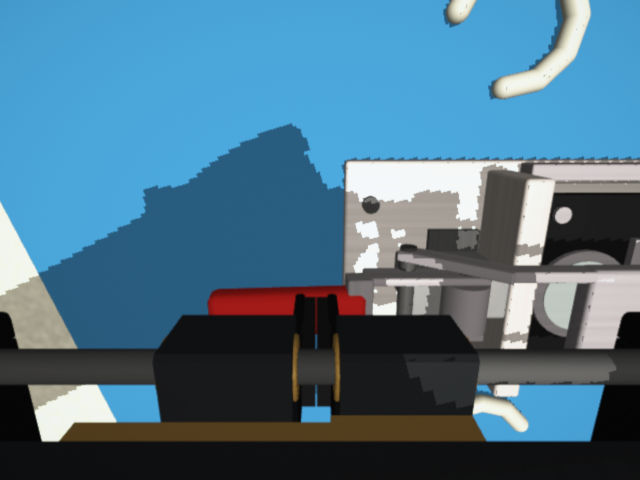

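>>> carry_out(
  rows=[
    {"offset":[0,0,0.003],"rot":[0,0,0],"gripper":0},
    {"offset":[0,0,0.003],"rot":[0,0,0],"gripper":0},
  ],
)

```text
time: 17.7
position: [0.4398, 0.0783, 0.0878]
tool_rot: [2.511, 1.887, -0.004]
ft_force: [-17.8, -2.2, 52.2]
grip_width: 0.004
```

>>> carry_out(
  rows=[
    {"offset":[0,0,0.003],"rot":[0,0,0],"gripper":0},
    {"offset":[0,0,0.002],"rot":[0,0,0],"gripper":0},
  ],
)

```text
time: 17.95
position: [0.4399, 0.0783, 0.0873]
tool_rot: [2.51, 1.886, -0.009]
ft_force: [-31.7, -5.1, 85.7]
grip_width: 0.009
```

```bash
python3 -c "
from h import *
st([115,0,86])"
```

```text
t 17.95 dock mm [112.5  -0.6  85.3] F dock [29.1 13.7 85.7] grip 0.009 q [ 0.45  0.06 -0.7   2.08  0.05  1.02 -0.55]
tool axes in dock (cols) [[-0.001, -1.0, 0.002], [-1.0, 0.001, 0.006], [-0.006, -0.001, -1.0]]
tool shift mm [-0.6 -2.5 -0.7]
```

The lever is on its stop, and the force is higher than needed. Lifting off now.

>>> carry_out(
  rows=[
    {"offset":[0,0,-0.01],"rot":[0,0,0],"gripper":0},
    {"offset":[0,0,-0.03],"rot":[0,0,0],"gripper":0},
    {"offset":[0,0,-0.05],"rot":[0,0,0],"gripper":0},
    {"offset":[0.03,0,-0.05],"rot":[0,0,0],"gripper":0},
    {"offset":[0.05,0,-0.04],"rot":[0,0,0],"gripper":0},
    {"offset":[0.05,0,0],"rot":[0,0,0],"gripper":0},
    {"offset":[0.05,0,0],"rot":[0,0,0],"gripper":0},
    {"offset":[0,0,0],"rot":[0,0,0],"gripper":0},
  ],
)

```text
time: 18.95
position: [0.4886, 0.2543, 0.2575]
tool_rot: [-2.502, -1.893, -0.002]
ft_force: [-0.5, -0.7, -0.4]
grip_width: 0.003
```

```bash
python3 -c "
from h import *
st();d=snap('scene','s12');t=snap('top','t12')
im=cv2.imread('pics/s12.png')[130:330,240:410]; cv2.imwrite('pics/s12z.png',cv2.resize(im,None,fx=3,fy=3,interpolation=cv2.INTER_CUBIC))
for z in (.087+.002,):
  for n,c in (('scene',d),('top',t)):
    h=cv2.cvtColor(c['img'],cv2.COLOR_RGB2HSV); m=cv2.inRange(h,(22,150,90),(36,255,255));k,l,s,ce=cv2.connectedComponentsWithStats(m)
    for i in 1+np.argsort(-s[1:,4])[:2]: print(n,s[i],ce[i],(toD(onz(c,*ce[i],z))*1000).round(1))
    m=cv2.inRange(h,(0,150,60),(8,255,255))|cv2.inRange(h,(172,150,60),(180,255,255));k,l,s,ce=cv2.connectedComponentsWithStats(m)
    for i in 1+np.argsort(-s[1:,4])[:6]:
      if s[i,4]>40: print(n,'red',s[i],ce[i],(planey(c,*ce[i])*1000).round(1),(toD(onz(c,*ce[i],.085))*1000).round(1))
"
```

```text
t 18.95 dock mm [ 114.5 -183.1  255.5] F dock [ 0.3  0.8 -0.4] grip 0.003 q [ 0.26  0.18 -0.87  1.64  0.13  1.39 -0.91]
tool axes in dock (cols) [[0.006, -1.0, 0.002], [-1.0, -0.006, -0.003], [0.003, -0.002, -1.0]]
scene [331 251  35  13 201] [347.82089552 256.91044776] [-100.2   -1.    87. ]
scene red [453 133  86  31 388] [495.17783505 147.65206186] [-419.1    0.   557.8] [ 127.9 -476.1   83. ]
scene red [411  98  80  26 269] [451.17843866 110.73977695] [-341.8    0.   550.5] [ 312.9 -456.4   83. ]
scene red [358 142  27  25 254] [370.46456693 153.5984252 ] [-164.4    0.   376.5] [ 203.6 -176.2   83. ]
scene red [304 180  16  21 192] [311.04166667 189.96875   ] [127.9   0.   76. ] [119.9   2.5  83. ]
top [235 148  15  14  99] [242.4040404  154.12121212] [-163.3 -212.9   87. ]
top [306 197  27   9  77] [318.8961039 201.1038961] [-98.8  -1.2  87. ]
top red [ 25 328 109  17 350] [ 78.43428571 335.97714286] [  94.3   -0.  1067.9] [ 367.8 -482.    83. ]
top red [290 279  12  27 178] [295.4494382  292.15168539] [129.7   0.   71.6] [128.9   0.8  83. ]
top red [ 39 251  45   8 121] [ 60.19834711 254.61983471] [  66.     0.  1092.7] [ 190.  -582.7   83. ]
```

View pics/s12z.png

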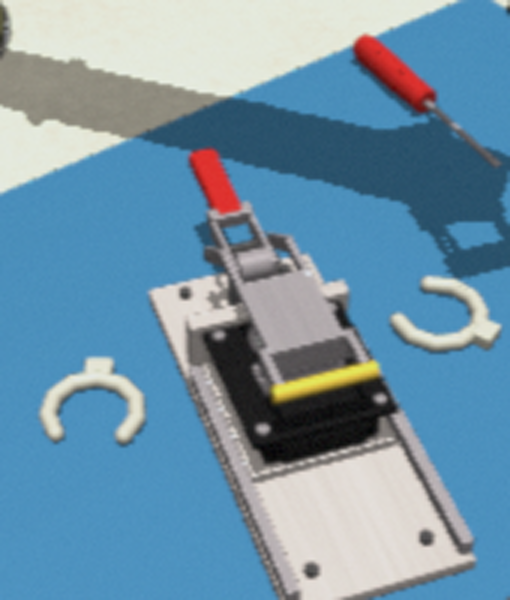

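View pics/t12.png

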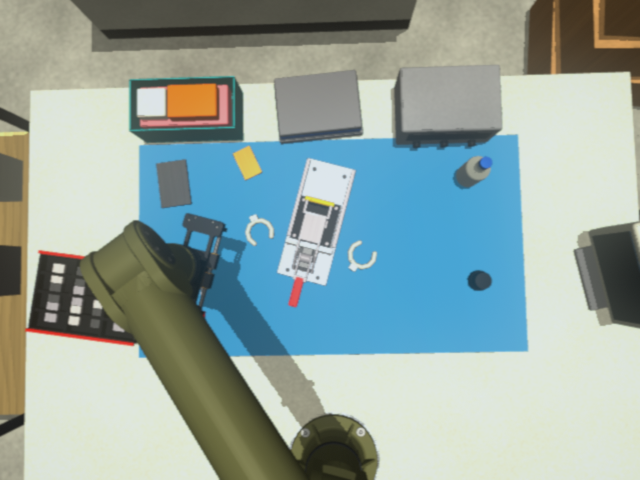

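```bash
python3 -c "
from h import *
t=cams.get_image('top');d=cams.get_image('scene')
mm=lambda p:(toD(p)*1000).round(1)
print('bar',mm(tri([ray(t,318.9,201.1),ray(d,347.8,256.9)])),'handle',mm(tri([ray(t,295.45,292.15),ray(d,311.04,189.97)])))
S=lambda u,v:onz(d,240+(u+.5)/3-.5,130+(v+.5)/3-.5,.054)
print('carriage rear corners',mm(S(398,408)),mm(S(255,446)))
im=cv2.cvtColor(t['img'],cv2.COLOR_RGB2BGR)[150:300,240:390];cv2.imwrite('pics/t13z.png',cv2.resize(im,None,fx=4,fy=4,interpolation=cv2.INTER_CUBIC))
"
```

```text
bar [-99.   -1.3  85.7] handle [ 1.294e+02 -1.000e-01  7.470e+01]
carriage rear corners [-108.6  -51.9   52. ] [-109.2   49.7   52. ]
```

View pics/t13z.png

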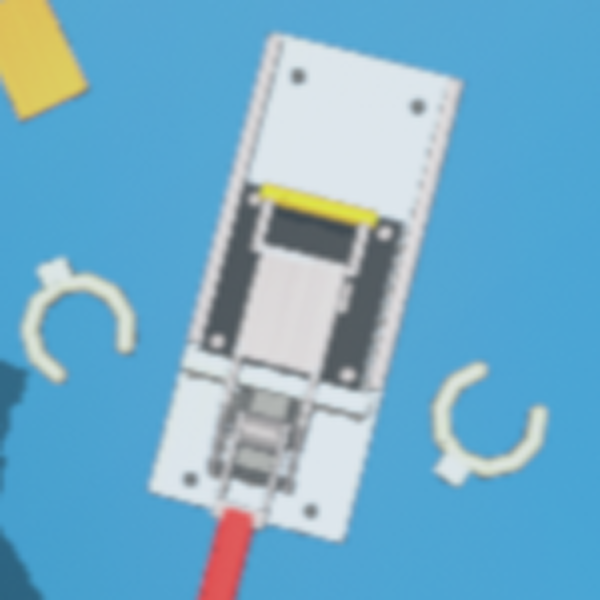

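The carriage rear is at about -109 mm (home is -110), the bar is at 86 mm (latched is 87), and the lever is flat down. The gripper is well clear, so I'm handing in.

```bash
python3 -c "
from h import *
print(workorder.close_job())"
```

```text
the job is handed in; nothing more can be done
None
```

The job is handed in: the carriage is home, the claw is hooked on the keeper, and the red lever is fully down with the gripper well clear. No verdict came back. The clock read about 19 s of the 72 s allowed.

- **Carriage:** I pushed it with closed fingers until it stopped against the port wall at about 12 N. In the last pictures its rear edge measured about -109 mm in dock x, where home is -110.
- **Claw:** I gripped the yellow bar and lowered it on its arc with the lever upright, to about 75 mm above the mat. The bar slid towards the fingertips near the end, so I let it go for the last few millimetres, and the picture afterwards showed the lip behind the keeper.
- **Lever:** I pushed it over and pressed it down to its stop, then let go. About a second later it was still down, with the handle about 75 mm above the mat. The bar was at about 86 mm (87 when latched), having moved about 26 mm towards the port.

**Less clean points:**
- My last press on the lever went to about 86 N at the wrist. That is more than needed but under the 120 N limit, and it was on the fingertips rather than the gripper body.
- I could not see the lip itself once latched, because the claw hides it. That it is hooked rests on the bar position and the picture before the swing.
- The clips and other bench items look unmoved in the last top view.

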